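Free the ratchet pawl and lower the hold-down arm onto the block

ROBOT

A 6-joint arm with a two-finger parallel gripper is mounted at the origin on the work surface. World frame = base frame: x ahead of the robot, y to its left, z up, the work surface at z = 0. Lengths are in m, angles in rad, forces in N, time in s.
With the tool pointing down it reaches from about 0.3 to 0.875 m from the base axis. Payload 6.4 kg.
Tool frame: the origin (TCP) lies on the centre line of the jaws, within the pads' length; the fingertips stand 11 mm ahead of it and the grasp point (between the pads) lies 8 mm behind it (r.tip_reach is the distance from the TCP to the fingertips, in m); z points along the fingers, y is the line along which they close (so a half turn about z gives the same grasp; the last joint's range is limited). The gripper opens to 85 mm and grips with 20 to 120 N. Pads are 22 mm wide; open, the fingers measure 114 mm over their backs; the gripper's body (76 mm by 85 mm) begins 54 mm behind the grasp point. The pads swing forward as they close: fully open they stand 13 mm farther back than shut.
Start: joints at [-0.206, 0.181, 1.607, -0, 1.354, -0.206], TCP at [0.575, 0, 0.242] pointing down, gripper open.
Joint ranges: [-2.99, 2.99], [-0.89, 2.07], [0.3, 2.58], [-1.14, 4.28], [0, 2.63], [-3.12, 3.12]. Speed limits (rad/s): [2.57, 2.57, 3.01, 3.14, 3.14, 3.14].

INTERFACE

Orientations are given as a rotation vector (axis times angle).
In Python, from bench import readout, eyes, r gives the robot as it stands.
- The arm moves only by the tool drive_tool, never from a script. Its argument "targets" is one flat list of numbers, 7 for each row, row after row: the shift along the world's x, y, z in cm, then the turn, a rotation vector about the world's x, y, z in rad, then the opening in per cent of the stroke, from 0 (shut) to 100 (fully open). In form: [dx, dy, dz, ax, ay, az, fingers, dx, dy, dz, ax, ay, az, fingers, ...]. A call has 1 to 12 rows; each row is the pose to reach, as a shift and turn from the pose commanded when the call began; what a row does not reach only later rows make up. A row lasts 1/8 s, in which the tool goes at most 62.5 mm and 10.7 degrees, less where a joint would pass 70% of its speed; a pose out of reach is approached as far as the arm can. A call with a gripper value outside its range is refused whole. The fingers move at their own pace and stop on an object; "grip_force" is the grip in N (left out, the last holds). Time passes only in rows, so rows that repeat a pose let the fingers close. It gives the time, the measured TCP pose, the force, the opening and the grip force at its end, in the units of the state.
- readout.observe(): the state, without advancing time (a new reading comes with each control period).
- eyes.camera(name): name is "scene" or "side" or "wrist"; returns the picture (400x640x3 uint8, red, green, blue); there is no depth.
- eyes.camera_model(name): a dict with "fx", "fy", "cx", "cy" (pixels), "rvec" (rotation vector, rad) and "tvec" (3), from world to camera coordinates, as OpenCV has them; the wrist camera has in their place "mount" (4x4, takes a point from camera to tool coordinates, whose origin is the TCP and whose axes are the flange's). Camera axes: x right, y down, z forward; pixel columns grow to the right and rows downward; lengths in m; the calibration is good to about 2 mm. The wrist camera is an equidistant fisheye: a pixel r from the principal point sees the ray r / f radians off the axis. A picture is of the moment at which its call begins: read the wrist's pose just before it. camera_model takes no time and is no camera call.
- r.hand_in(): hands the job in; it is judged then, once.
The state is a dict: "clock": time; "joint_positions": joint angles; "qd": joint speeds; "tau": joint torques, N m; "tcp_pos": TCP position; "orientation": TCP orientation; "force": force on the tool from outside, world axes, zero at the start; "wrist_torque": the same for the moment, N m; "opening": finger opening in m; "finger_force": force on a finger pad.
Only numpy, scipy, OpenCV 4.12 (cv2) and the standard library are available. Lean on these libraries where they do the work, as an engineer would, in place of code of your own. Each camera call takes 0.05 s, during which the arm holds its last target. There are 200 camera calls.

TASK

On the jig board, press the thumb tab of the hold-down's ratchet pawl fully down so that it is free of the wheel, then push the raised arm down past its teeth until its foot rests on the wooden block. Push with the fingers only and lift nothing: do not raise the arm further or force it down against the engaged pawl, leave the pawl free, and leave the block and everything else where it lies.

Things in the scene. Friction and masses are not known exactly. Their poses are not given: they have to be found in the camera images.
- jig: plywood jig board fixed to the bench, 420 x 240 x 18 mm. Origin: at bench height, straight under the arm's hinge. x runs along the board from hinge to thumb tab (the arm reaches along -x), z up. Board: x -240 to +180 mm, y +-120 mm. The green bracket's cheeks (|y| 16 to 23 mm) rise to 114 mm above the bench at the hinge (|x| under 18 mm), to 74 mm from there to x = 77 mm.
- holdarm (a joint): arm angle above level, rad: 0 = level (foot on the block), 0.88 to 1.02 at the start, grows as the arm is raised; stops at -0.15 and 1.25. Stiff hinge: the arm stays where it is left; pushing it down at the paddle takes about 3 to 6 N. While the pawl is engaged the teeth block it at about 0.85.
- hinge (a point): point on the arm's hinge axis, 100 mm above the bench, mid-width. Axes turn with the arm: x from paddle to hinge along the arm, y along the hinge axis, z out of the arm's top face. The toothed ratchet wheel on this axis is 124 mm across the teeth, 10 mm wide, and turns with the arm.
- paddle (a point): centre of the top face of the flat paddle at the arm's free end, the place to push: 60 mm along the arm, 46 mm wide, 12 mm thick; 195 mm from the hinge axis along the arm, 8 mm above the line through the axis. Axes as hinge. The arm's top face goes on in the same plane to the hinge, 24 mm wide, with a 4 mm high, 20 mm wide nut at 140 mm from the axis.
- foot (a point): centre of the underside of the round steel foot (30 mm across) under the arm, 140 mm from the hinge axis along the arm and 37 mm below the line through the axis. Axes as hinge.
- pawl (a joint): pawl angle, rad: 0 = engaged (start), grows as the thumb tab is pressed down, 0.38 = end stop, fully free; clears the teeth above about 0.25. Stiff pivot without a spring: pressing takes about 2 to 3 N and it stays where it is left.
- tab (a point): centre of the top face of the pawl's thumb tab, a ribbed dark steel plate 42 mm (along x) x 40 x 6 mm behind the ratchet wheel, 86 mm above the bench when engaged; it goes about 34 mm down to the stop. Axes turn with the pawl and agree with the jig's when engaged.
- pawl_pivot (a point): pawl's pivot between the cheeks, 62 mm above the bench, 56 mm from the hinge axis along the jig's x. The tab centre lies 91 mm from it along x and 24 mm above it; the hooked nose stands 38 mm above it.
- block_top (a point): centre of the top face of the loose pale wooden block, 70 mm (its x) x 90 mm x 45 mm tall, that lies on the board under the arm's foot; its top is 63 mm above the bench. Must stay where it lies.
- screwdriver: screwdriver, 160 mm long, dark handle, lying on the jig board beside the bracket; must stay put. Origin: centre of its underside.
- jar: closed glass jar, 44 mm across, 55 mm tall, standing on the jig board near the thumb tab; must stay put. Origin: centre of its underside.
- offcut: dark wood offcut, 60 x 30 x 20 mm, lying on the jig board; must stay put. Origin: centre of its underside.
- tape: cardboard tape roll, 100 mm across, 25 mm tall, on the bench; must stay put. Origin: centre of its underside.
- mug: white mug, 80 mm across, 90 mm tall, on the bench; must stay put. Origin: centre of its underside.
- wrench: steel wrench, 200 mm long, flat on the bench; must stay put. Origin: centre of its underside.
- glue: white glue bottle, 60 mm across, 170 mm tall, on the bench; must stay put. Origin: centre of its underside.
- hammer: hammer, 280 mm long, lying on the bench; must stay put. Origin: centre of its underside.
Not all that is in view belongs to the job. Of the things like the part that bears block_top, leave any that is red, turquoise or yellow; of the rest the larger one is meant.

How it is judged:
By the outcome, as a careful person would: the job done as asked, in the order asked, and still so for the second after the job is handed in, with the robot touching nothing.
It also fails if it takes over 58 s, if anything falls off the work surface, if the arm or the gripper's body presses on something with over 40 N, if the wrist force passes 120 N, or if a joint passes its speed limit or range.

## Working session

There is one attempt and no reset: what is moved stays moved. The work goes in short steps, Python scripts to look and compute and a tool call to move; the robot and the scene stay as the last step left them, time stands still between calls to the robot, and variables do not carry over. Pictures are saved under pics/ and viewed, at most 10 in all, crops included, and the job is handed in when it is done.

Besides the shell and the picture viewer there is one more tool, called after ">>>" in YAML: its name, and indented under it one key for each argument. drive_tool: Moves the arm, as the interface text tells. Its arguments: {"type":"object","properties":{"targets":{"type":"array"},"grip_force":{"type":"number"}},"required":["targets"]}

```bash
mkdir -p pics; ls
python3 - <<'E'
from bench import readout, eyes, r
import cv2
for n in("scene","side"):
    im=eyes.camera(n); cv2.imwrite(f"pics/{n}0.png",im[:,:,::-1])
    print(n,eyes.camera_model(n))
s=readout.observe();print(s["clock"],s["tcp_pos"],s["orientation"],r.tip_reach)
E
```

```text
pics
scene {'fx': 425.9666457615468, 'fy': 425.9666457615468, 'cx': 322.30883787032883, 'cy': 196.41177111542882, 'rvec': array([ 1.4929744 ,  2.34408116, -0.62837296]), 'tvec': array([ 0.27612828, -0.38173636,  1.60747396])}
side {'fx': 432.35666212511285, 'fy': 432.35666212511285, 'cx': 320.2790317358688, 'cy': 201.50714382372198, 'rvec': array([ 1.97987214, -1.2311337 ,  0.58302721]), 'tvec': array([-0.27282155,  0.37196615,  1.21995517])}
0.1 [5.74520546e-01 1.20436955e-04 2.41471346e-01] [-2.22050984e+00 -2.22047213e+00  1.36034799e-03] 0.011
```

View pics/scene0.png

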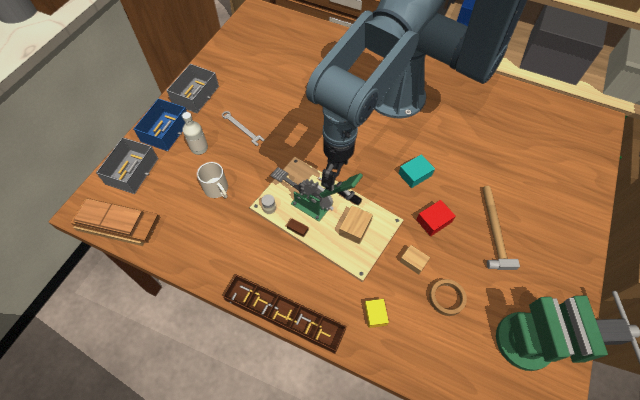

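View pics/side0.png

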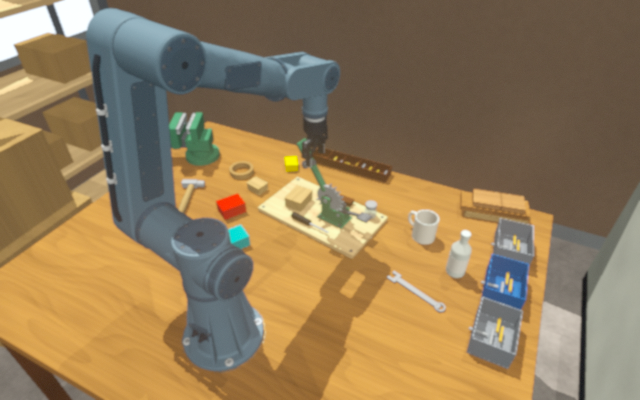

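The scene picture shows the jig board: corners near (296,158), (403,220), (362,278), (250,207). The green hold-down's tab is at (285,177). Block candidates are pale on the board (355,222), small pale on the bench (414,258), turquoise (417,170), red (436,217) and yellow (376,311). The larger pale block on the board fits, so I'll confirm it in a crop.

Run:
```python
import cv2, numpy as np
a=cv2.imread("pics/scene0.png")[145:290,240:440]; b=cv2.imread("pics/side0.png")[130:260,240:440]
cv2.imwrite("pics/c1.png",cv2.resize(a,(800,580),interpolation=cv2.INTER_CUBIC))
cv2.imwrite("pics/c2.png",cv2.resize(b,(800,520),interpolation=cv2.INTER_CUBIC))
```

```text
(no output)
```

View pics/c1.png

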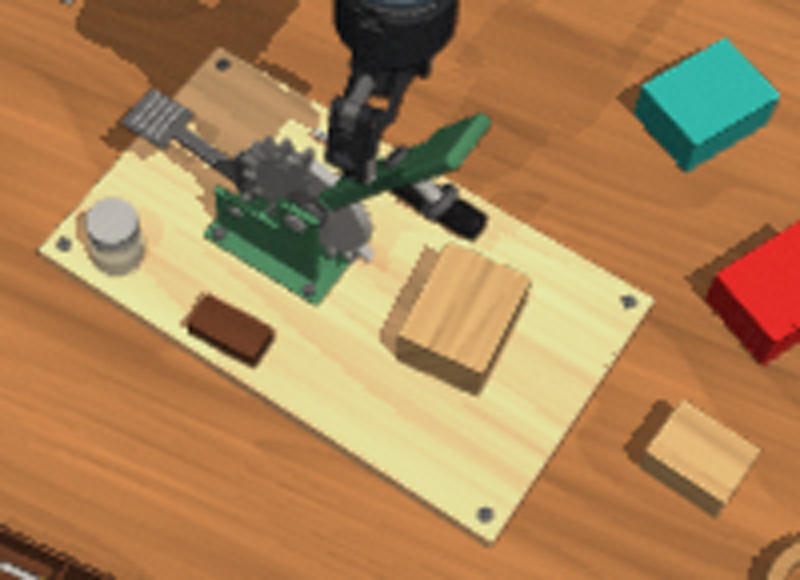

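View pics/c2.png

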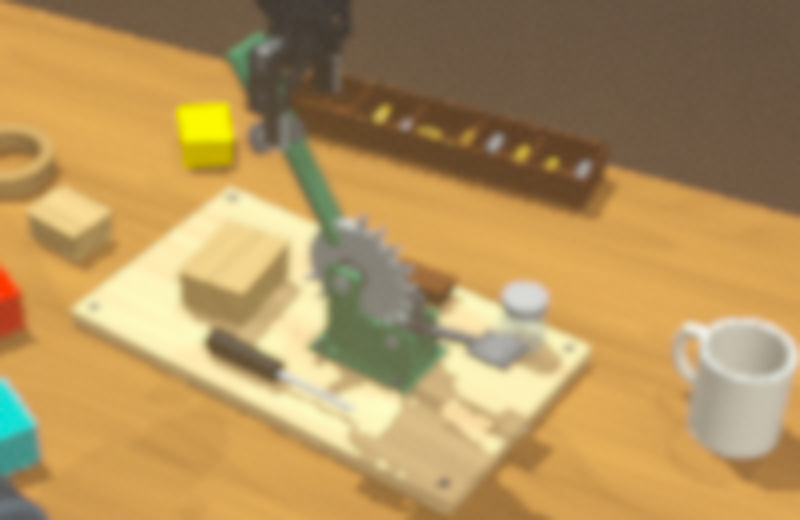

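The crops confirm it. The larger pale block on the board at scene crop (465,305), under the arm, is the one meant. The smaller pale one at (700,455) is on the bench. Next I fit the jig pose from the board corners and the arm angle from the paddle end.

```bash
cat > h.py <<'E'
import numpy as np, cv2
from bench import eyes
from scipy.optimize import least_squares
M={n:eyes.camera_model(n) for n in("scene","side")}
def proj(n,P):
    m=M[n];K=np.array([[m["fx"],0,m["cx"]],[0,m["fy"],m["cy"]],[0,0,1]])
    return cv2.projectPoints(np.array(P,float).reshape(-1,3),m["rvec"],m["tvec"],K,None)[0][:,0]
def W(p,P):
    c,s=np.cos(p[2]),np.sin(p[2]);P=np.atleast_2d(np.array(P,float))
    return P@np.array([[c,-s,0],[s,c,0],[0,0,1]]).T+[p[0],p[1],0]
def armpt(a,d,y,h): # jig coords
    return [-d*np.cos(a)+h*np.sin(a), y, .1+d*np.sin(a)+h*np.cos(a)]
def pawlpt(b,d,y,h):
    return [.056+d*np.cos(b)+h*np.sin(b), y, .062-d*np.sin(b)+h*np.cos(b)]
E
python3 - <<'E'
from h import *
C=np.array([[.18,.12,.018],[.18,-.12,.018],[-.24,-.12,.018],[-.24,.12,.018]])
sc=np.array([[40,252],[222,47],[653,298],[492,543]])/4+[240,145]
sd=np.array([[590,350],[450,512],[75,312],[230,187]])/4+[240,130]
f=lambda p:np.r_[(proj("scene",W(p,C))-sc).ravel(),(proj("side",W(p,C))-sd).ravel()]
s=min((least_squares(f,[.65,.0,y]) for y in np.arange(-3,3,1)),key=lambda s:s.cost);p=s.x;print(p,np.round(s.fun,1))
print("scene off",(lambda q:(q-[240,145])*4)(proj("scene",W(p,[pawlpt(0,.091,0,.024)]))))
print("side tab",(proj("side",W(p,[pawlpt(0,.091,0,.024)]))-[240,130])*4)
for a in(.88,.95,1.02):
    E=[armpt(a,.225,y,h) for y in(-.023,.023) for h in(.008,-.004)]
    print(a,((proj("scene",W(p,E))-[240,145])*4).round().tolist(),((proj("side",W(p,E))-[240,130])*4).round().tolist())
    print(" paddle",W(p,[armpt(a,.195,0,.008)]))
print("block sc",((proj("scene",W(p,[[-.14,0,.063]]))-[240,145])*4))
print("tab",W(p,[pawlpt(0,.091,0,.024),pawlpt(.38,.091,0,.024)]),"xdir",np.cos(p[2]),np.sin(p[2]))
E
```

```text
[ 0.57206606 -0.0551059  -1.74275334] [-1.  -1.8 -0.9 -1.4  0.2 -0.7 -0.6 -0.9 -0.1 -1.4 -0.8 -3.1 -1.4 -1.6
 -0.3 -0.9]
scene off [[156.1935096  112.83189424]]
side tab [[494.61675132 344.67187893]]
0.88 [[509.0, 135.0], [520.0, 149.0], [471.0, 186.0], [482.0, 199.0]] [[210.0, 58.0], [201.0, 62.0], [243.0, 35.0], [235.0, 39.0]]
 paddle [[0.59227058 0.06123122 0.25539129]]
0.95 [[494.0, 118.0], [506.0, 131.0], [455.0, 168.0], [467.0, 182.0]] [[221.0, 54.0], [212.0, 57.0], [254.0, 30.0], [246.0, 34.0]]
 paddle [[0.59036138 0.05023809 0.26326949]]
1.02 [[477.0, 100.0], [490.0, 113.0], [437.0, 151.0], [450.0, 164.0]] [[233.0, 50.0], [224.0, 53.0], [267.0, 27.0], [257.0, 30.0]]
 paddle [[0.58836257 0.03872899 0.27034799]]
block sc [[466.56905824 316.36562618]]
tab [[ 0.54691277 -0.19993791  0.086     ]
 [ 0.54650029 -0.20231293  0.05053419]] xdir -0.1711108300046326 -0.9852517870347284
```

Run:
```python
from h import *
p=[0.57206606,-0.0551059,-1.74275334]
def tri(u,v):
    f=lambda X:np.r_[proj("scene",X)[0]-u,proj("side",X)[0]-v]
    s=least_squares(f,[.55,-.15,.07]);X=s.x;c,sn=np.cos(p[2]),np.sin(p[2]);d=X[:2]-p[:2]
    print(X.round(4),"jig",(d@[c,sn]).round(4),(d@[-sn,c]).round(4),s.fun.round(1))
S=lambda a,b:np.array([a,b])/4+[240-.4,145-.4]
D=lambda a,b:np.array([a,b])/4+[240-.4,130-.4]
tri(S(112,218),D(525,298))   # jar top centre
tri(S(157,118),D(499,347))   # tab centre
tri(S(490,116),D(232,52))    # paddle end corner -y top
tri(S(465,280),D(235,258))   # block top centre
```

```text
[ 0.6362 -0.1933  0.0703] jig 0.1251 0.0869 [ 0.  0.  0. -0.]
[ 0.5491 -0.2007  0.0836] jig 0.1473 0.0023 [-0.3 -0.  -0.3  0. ]
[0.5729 0.0666 0.2912] jig -0.1201 -0.02 [-0.6  0.  -0.8 -0.1]
[0.5715 0.0687 0.0697] jig -0.1219 -0.0217 [-0.3  0.  -0.3 -0. ]
```

>>> drive_tool:
  targets: [0,-3,3,0,0,0,100,-0.5,-8,3,0,0,0,0,-1.5,-14,2,0,0,0,0,-2.8,-20.5,0,0,0,0,0,-2.8,-20.5,-5,0,0,0,0,-2.8,-20.5,-8,0,0,0,0,-2.8,-20.5,-10,0,0,0,0,-2.8,-20.5,-10,0,0,0,0,-2.8,-20.5,-10,0,0,0,0]

```text
clock: 1.23
tcp_pos: [0.5475, -0.2052, 0.1431]
orientation: [2.221, 2.221, 0.0]
force: [-0.1, 0.1, 0.1]
opening: 0.0
finger_force: 0.0
```

>>> drive_tool:
  targets: [0,0,-2,0,0,0,0,0,0,-4,0,0,0,0,0,0,-4.6,0,0,0,0,0,0,-5.1,0,0,0,0,0,0,-5.6,0,0,0,0,0,0,-6.1,0,0,0,0,0,0,-6.1,0,0,0,0]

```text
clock: 2.1
tcp_pos: [0.5471, -0.2049, 0.0811]
orientation: [-2.222, -2.221, -0.0]
force: [-0.2, 0.2, 0.2]
opening: 0.0
finger_force: 0.1
```

>>> drive_tool:
  targets: [0,0,-0.4,0,0,0,0,0,0,-0.8,0,0,0,0,0,0,-1.2,0,0,0,0,0,0,-1.5,0,0,0,0,0,0,-1.5,0,0,0,0]

```text
clock: 2.72
tcp_pos: [0.5468, -0.2047, 0.0659]
orientation: [-2.221, -2.221, -0.0]
force: [0.2, -0.6, 0.5]
opening: -0.0001
finger_force: 0.1
```

>>> drive_tool:
  targets: [0,0,-0.2,0,0,0,0,0,0,-0.4,0,0,0,0]

```text
clock: 2.98
tcp_pos: [0.5472, -0.2048, 0.0629]
orientation: [-2.221, -2.221, -0.001]
force: [-3.8, 2.7, 16.5]
opening: -0.0002
finger_force: 6.8
```

Run:
```python
from bench import eyes
import cv2,numpy as np
a=eyes.camera("scene")[155:230,240:350,::-1]; b=eyes.camera("side")[180:255,300:410,::-1]
im=np.hstack([cv2.resize(x,(400,273),interpolation=cv2.INTER_CUBIC) for x in(a,b)])
cv2.imwrite("pics/d.png",im)
```

```text
(no output)
```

View pics/d.png

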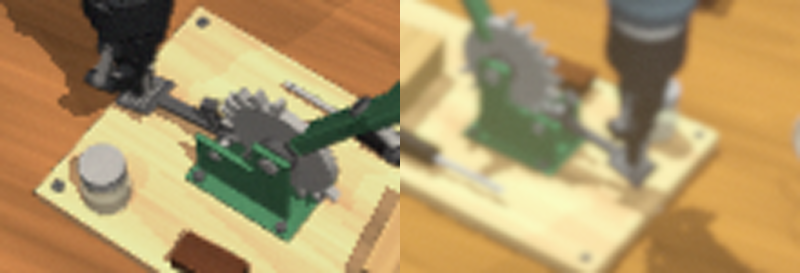

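The tab is down at its stop: 16 N at tip height 52 mm, and the pawl is tilted in the picture. Next is the paddle path.

Run:
```python
from h import *
p=[0.5725,-0.0551,-1.7428]
base=np.array([.547,-.205,.062])
def T(a,off=0):
    x=-.2*np.cos(a)+.008*np.sin(a)+.011+off*np.sin(a); z=.111+.2*np.sin(a)+.008*np.cos(a)+off*np.cos(a)
    return W(p,[[x,0,z]])[0]
S=T(.97,.03); print("standoff rel cm",((S-base)*100).round(2))
for a in[1.0,.95,.9,.8,.7,.6,.5,.4,.3,.2,.15,.1,.05,0,-.03]: print(a,((T(a)-S)*100).round(2))
```

```text
standoff rel cm [ 3.76 21.96 23.55]
1.0 [ 0.34  1.93 -1.38]
0.95 [ 0.48  2.77 -1.91]
0.9 [ 0.62  3.58 -2.48]
0.8 [ 0.89  5.11 -3.74]
0.7 [ 1.13  6.51 -5.15]
0.6 [ 1.35  7.77 -6.69]
0.5 [ 1.54  8.86 -8.36]
0.4 [  1.7    9.79 -10.12]
0.3 [  1.83  10.54 -11.97]
0.2 [  1.93  11.1  -13.89]
0.15 [  1.97  11.31 -14.87]
0.1 [  1.99  11.48 -15.85]
0.05 [  2.01  11.59 -16.85]
0 [  2.02  11.65 -17.85]
-0.03 [  2.03  11.67 -18.45]
```

>>> drive_tool:
  targets: [0,0,3,0,0,0,0,0,0,8,0,0,-0.1,0,0,0,14,0,0,-0.17,0,0,0,20,0,0,-0.17,0,0,0,24,0,0,-0.17,0,0,0,24,0,0,-0.17,0]

```text
clock: 3.82
tcp_pos: [0.5486, -0.2058, 0.3067]
orientation: [2.396, 2.02, 0.004]
force: [0.3, 0.2, -0.9]
opening: 0.0001
finger_force: 0.0
```

>>> drive_tool:
  targets: [1,6,0,0,0,0,0,2,12,0,0,0,0,0,3,17,0,0,0,0,0,3.8,21,-0.3,0,0,0,0,3.8,22,-0.5,0,0,0,0,3.8,22,-0.5,0,0,0,0]

```text
clock: 4.58
tcp_pos: [0.5843, 0.0153, 0.2959]
orientation: [-2.4, -2.025, 0.003]
force: [-0.2, -0.3, 0.1]
opening: -0.0004
finger_force: 0.0
```

Run:
```python
from bench import eyes
import cv2,numpy as np
a=eyes.camera("scene")[130:280,240:400,::-1]; b=eyes.camera("side")[110:260,260:420,::-1]
im=np.hstack([cv2.resize(x,(400,375),interpolation=cv2.INTER_CUBIC) for x in(a,b)])
cv2.imwrite("pics/e.png",im)
```

```text
(no output)
```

View pics/e.png

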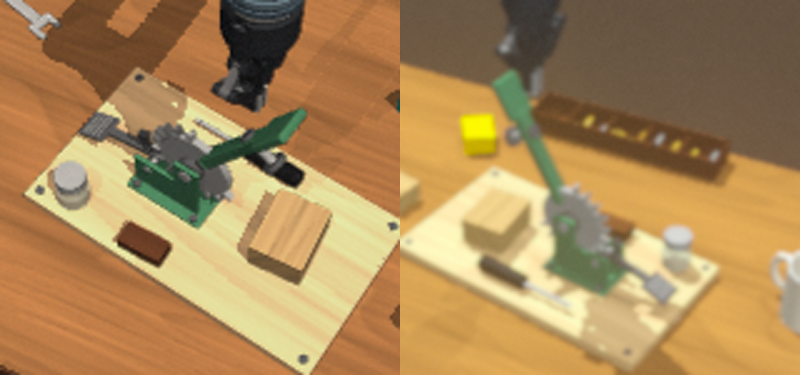

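The tab stayed down, and the fingers stand above the paddle on its top-face side. Pushing along the arc now.

>>> drive_tool:
  targets: [0.2,1.0,-0.7,0,0,0,0,0.4,2.0,-1.4,0,0,0,0,0.5,2.8,-1.9,0,0,0,0,0.6,3.6,-2.5,0,0,0,0,0.8,4.4,-3.1,0,0,0,0,0.9,5.1,-3.7,0,0,0,0,1.0,5.8,-4.4,0,0,0,0,1.1,6.5,-5.2,0,0,0,0]

```text
clock: 5.68
tcp_pos: [0.5965, 0.0808, 0.2453]
orientation: [2.402, 2.025, 0.002]
force: [2.1, -1.3, 3.9]
opening: 0.0001
finger_force: 1.6
```

>>> drive_tool:
  targets: [0.1,0.6,-0.8,0,0,0,0,0.2,1.3,-1.5,0,0,0,0,0.3,1.8,-2.4,0,0,0,0,0.4,2.4,-3.2,0,0,0,0,0.5,2.8,-4.1,0,0,0,0,0.6,3.3,-5,0,0,0,0]

```text
clock: 6.42
tcp_pos: [0.6016, 0.1134, 0.1944]
orientation: [-2.401, -2.024, 0.001]
force: [-0.3, -1.8, 2.2]
opening: 0.0001
finger_force: 1.4
```

>>> drive_tool:
  targets: [0.1,0.4,-0.9,0,0,0,0,0.15,0.8,-1.9,0,0,0,0,0.2,1.1,-2.8,0,0,0,0,0.25,1.3,-3.8,0,0,0,0,0.3,1.5,-4.7,0,0,0,0,0.3,1.7,-5.7,0,0,0,0,0.3,1.8,-6.2,0,0,0,0,0.3,1.8,-6.7,0,0,0,0]

```text
clock: 7.42
tcp_pos: [0.6053, 0.1312, 0.1282]
orientation: [2.402, 2.025, 0.001]
force: [0.3, 0.7, 2.5]
opening: 0.0002
finger_force: 1.3
```

>>> drive_tool:
  targets: [0,0,-0.25,0,0,0,0,0,0,-0.5,0,0,0,0,0,0,-0.7,0,0,0,0]

```text
clock: 7.8
tcp_pos: [0.6053, 0.1313, 0.1214]
orientation: [2.402, 2.025, 0.001]
force: [-0.4, 2.1, 3.5]
opening: -0.0
finger_force: 1.3
```

Expected contact is near TCP z ≈ 0.119, so I'll go in small steps.

>>> drive_tool:
  targets: [0,0,-0.15,0,0,0,0,0,0,-0.25,0,0,0,0]

```text
clock: 8.05
tcp_pos: [0.6052, 0.1311, 0.1191]
orientation: [2.402, 2.025, 0.001]
force: [-2.8, 1.9, 8.7]
opening: -0.0001
finger_force: 4.1
```

>>> drive_tool:
  targets: [0,0,-0.1,0,0,0,0,0,0,-0.1,0,0,0,0]

```text
clock: 8.3
tcp_pos: [0.6052, 0.1311, 0.119]
orientation: [2.402, 2.025, 0.001]
force: [-3.0, 1.8, 9.9]
opening: 0.0003
finger_force: 4.8
```

The arm has bottomed out: z holds at 0.119 while the force rises. Retreating straight up, then checking.

>>> drive_tool:
  targets: [0,0,1,0,0,0,0,0,0,5,0,0,0,0,0,0,10,0,0,0,0,0,4,15,0,0,0,0,0,4,15,0,0,0,0]

```text
clock: 8.93
tcp_pos: [0.6071, 0.173, 0.2734]
orientation: [2.396, 2.024, 0.012]
force: [0.6, 0.1, 0.0]
opening: 0.0003
finger_force: 0.0
```

Run:
```python
from h import *
p=[0.5725,-0.0551,-1.7428]
a=eyes.camera("scene")[130:280,240:400,::-1]; b=eyes.camera("side")[110:260,260:420,::-1]
im=np.hstack([cv2.resize(x,(400,375),interpolation=cv2.INTER_CUBIC) for x in(a,b)])
cv2.imwrite("pics/f.png",im)
for nm,P in(("paddle end",[armpt(0,.225,0,.008)]),("tab free",[pawlpt(.38,.091,0,.024)]),("tab at .25",[pawlpt(.25,.091,0,.024)])):
    print(nm,(proj("scene",W(p,P))-[240,130])*2.5,(proj("side",W(p,P))-[260,110])*2.5+[400,0])
```

```text
paddle end [[358.53899901 256.36848   ]] [[449.61125522 157.68709822]]
tab free [[ 98.10565833 122.81763174]] [[659.02143328 285.08604272]]
tab at .25 [[ 96.92598327 117.30602208]] [[660.0448292 278.758232 ]]
```

View pics/f.png

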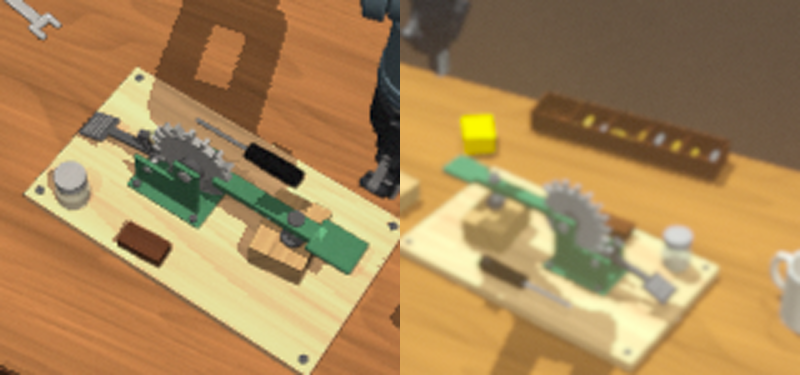

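The arm is level with its foot on the block (paddle end at about (355,255), predicted (358,256)). The tab is at the free position (100,126). The other items have not moved.

```bash
python3 -c "
from bench import r
print(r.hand_in())"
```

```text
the job is handed in; nothing more can be done
None
```

The job is done and handed in: the pawl tab was pressed down to its stop and stays free, then the arm was pushed down until its foot rested on the wooden block. In the last camera view the block and the other items had not visibly moved, and the robot was touching nothing.

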